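# Tube slide to the reading notch

## Robot

A 6-joint arm with a two-finger parallel gripper is mounted at the origin on the work surface. World frame = base frame: x ahead of the robot, y to its left, z up, the work surface at z = 0. Lengths are in mm, angles in degrees, forces in N, time in s.
With the tool pointing down it reaches from about 350 to 850 mm from the base axis. Payload 8.1 kg.
Tool frame: the origin (TCP) lies midway between the tips of the shut fingers; the grasp point (between the pads) lies 19 mm behind it (r.grasp_offset is the distance from the TCP to the grasp point, in mm); z points along the fingers, x is the direction in which the jaws open and shut, and the axes are right-handed (so a half turn about z gives the same grasp; the last joint's range is limited). The gripper opens to 85 mm and grips with 20 to 120 N. Pads are 22 mm wide; open, the fingers measure 114 mm over their backs; the gripper's body (76 mm by 85 mm) begins 54 mm behind the grasp point. The pads swing forward as they close: fully open they stand 13 mm farther back than shut.
Start: joints at [69.076, 7.471, 85.268, -0, 87.261, -4.893], TCP at [165.676, 576.677, 231.292] pointing down, gripper open.
Joint ranges: [-169.43, 169.43], [-51.17, 129.36], [1.28, 143.12], [-76.62, 256.62], [0, 156.53], [-152.29, 152.29]. Speed limits (degrees/s): [136.94, 136.94, 159.86, 180, 180, 180].

## Interface

Orientations are given as [roll, pitch, yaw] about the fixed x, y, z axes, in that order (R = Rz(yaw) Ry(pitch) Rx(roll)).
In Python, from bench import r, optics, hand_in gives the robot as it stands.
- The arm moves only by the shell command python3 -m pendant 'ROWS' [FORCE]. ROWS is JSON, a list of rows, each a list of 5 numbers: the opening, from 0 (shut) to 1 (fully open), then the shift along the tool's x, y, z in mm, then the turn about the tool's z in degrees. A call has 1 to 10 rows; each row shifts and turns the commanded pose from where the row before left it, along the tool's axes as they then stand; what a row does not reach is not made up. A row lasts 1/10 s, in which the tool goes at most 50 mm and 8.59 degrees, less where a joint would pass 70% of its speed; a pose out of reach is approached as far as the arm can. A call with a gripper value outside its range is refused whole. The fingers move at their own pace and stop on an object; FORCE is the grip in N (left out, the last holds). Time passes only in rows, so rows that do not move let the fingers close. It gives the time, the measured TCP pose, the force and the opening at its end, in the units of the state.
- r.sense(): the state, without advancing time (a new reading comes with each control period).
- optics.snapshot(name): name is "scene" or "top"; returns (picture, depth): 400x640x3 uint8, blue, green, red; 400x640 float32, mm along the optical axis (not along the pixel's ray), 0 where there is no reading.
- optics.camera_params(name): a dict with "camera_matrix" (3x3 intrinsics, pixels), "k1" (the pictures are not rectified: a ray, as slopes to the right and down, at radius r is drawn at 1 + k1 r^2 times it, then the intrinsics apply), "eye" and "orientation" of the camera in the world. Camera axes: x right, y down, z forward; pixel columns grow to the right and rows downward; lengths in mm; the calibration is good to about 2 mm. A picture is of the moment at which its call begins. camera_params takes no time and is no camera call.
- hand_in(): hands the job in, once; it reports no verdict.
Trained networks look in the newest picture that a camera, given by its name, has taken for a name from the list of things; names that differ only in an ending like _2 or _b are one class to them, and where a whole thing is asked for, a point or a joint stands for the part that bears it (a point fixed in the world has none). Each returns a list of dicts, best first, with "score" (0 to 1); they miss things now and then, are a little off and sometimes report something else, mostly with a low value. They report only what shows in the picture. A call takes as long as a camera call.
- optics.search_frame(camera, query): "at" ([x, y, z] in mm, in world coordinates, good to about 4 mm: the middle of the surface that is visible of it).
The state is a dict: "time": time; "joint_pos": joint angles; "qd": joint speeds; "joint_efforts": joint torques, N m; "tool_pos": TCP position; "tcp_rot": TCP orientation; "ft_force": force on the tool from outside, world axes, zero at the start; "wrist_torque": the same for the moment, N m; "finger_gap": finger opening in mm.
Only numpy, scipy, OpenCV 4.12 (cv2) and the standard library are available. Lean on these libraries where they do the work, as an engineer would, in place of code of your own. Each camera call takes 0.05 s, during which the arm holds its last target. There are 200 camera calls.

## Task

On the small tube reader, swing the clamp lever that bars the rail up and right back, so that it stays open. Then take the tube slide by its upright post and draw it along the rail until you feel the reading head's spring ball click into the notch at the middle of the slide's rear edge. Hold the slide still in the notch: the job finishes with your fingers still gripping the post. Leave the other things on the bench where they are.

Things in the scene. Friction and masses are not known exactly. Their poses are not given: they have to be found in the camera images.
- reader: Tube reader, fixed to the bench: grey base plate 150 x 420 mm, 12 mm thick, with a rail along its long middle line. Origin at the centre of its underside. Its x axis points across the rail, away from the robot, towards the reading head; its y axis along the rail, the way the slide has to travel; z up.
- lever_hinge (a point): Hinge of the clamp lever, 31 mm above the bench, in a grey plastic socket block on the robot's side of the reader; the block reaches 9 mm above the hinge. Axes as the reader's; the hinge line is y. The rail's middle line lies 50 mm from here along x.
- lever_grip (a point): Point on the steel post (12 x 12 x 42 mm) at the free end of the clamp lever, 17 mm below the post's top; it stands on a flat bar 12 mm wide, 10 mm thick. Lever down (0): 55 mm from the hinge along x and 30 mm above it. As the lever opens the point goes round the hinge on a 63 mm arc, up and back towards the robot; the post ends up lying level. Axes turn with the lever.
- clamp_lever (a joint): Lever angle in rad: 0 = flat across the rail, where it bars the slide; grows as it swings up and back towards the robot; end stop at 1.95. Open means past upright, above 1.57. It stays where it is left; about 1 N at the post moves it.
- slide_grip (a point): Point on the black upright post (18 x 18 x 50 mm) at the middle of the aluminium tube slide, 22 mm below the post's top, 66 mm above the bench. The slide is 130 mm long, 40 mm wide, its top 38 mm above the bench; microtube caps, 7 mm proud, begin 29 mm before and behind the post's middle. Axes as the reader's.
- slide_notch (a point): The notch in the rear edge of the tube slide, 9 mm wide, 3 mm deep, 32 mm above the bench, level with the middle of the post (20 mm from the post's middle along x). The slide is home when the ball sits in it, this point then being at the same place along the rail as the head mark.
- tube_slide (a joint): Slide position along the rail in m: 0 parked, growing the way it has to travel (reader's +y), stop at 0.24. It rubs with about 1 N; some 65 to 45 mm before the notch the ball rides up the slide's sloping end (about 2 N more). In the notch the ball holds it with about 13 N; let go within 3 mm of the notch, the slide snaps to its middle.
- head_mark (a point): Middle of the top of the reading head, 42 mm above the bench, on the black line across it. The head is a white block 40 x 120 mm (long side along the rail) fixed on the base plate behind the rail, at a different place along it each time; its front face is 35 mm from the rail's middle line. The spring ball sits in a steel nose in its front face, in line with this mark. Axes as the reader's.
- vial: Loose amber vial, 22 mm across, 40 mm tall, standing on the reader's base plate behind the parked slide. Leave it. Origin at the centre of its underside.
- marker_pen: Loose black marker pen with a blue cap, 12 x 125 x 12 mm, lying on the bench in front of the reader. Leave it.
- tube_rack: Red rack of microtubes, 90 x 210 mm, 52 mm tall, loose, to the right. Leave it.
- tip_box: Yellow box of pipette tips, 85 x 125 mm, 56 mm tall, loose, beyond the reader. Leave it.
- reagent_bottle: Glass jar with a cap, 64 mm across, 120 mm tall, to the left. Leave it.
- beaker: Glass beaker, 70 mm across, 85 mm tall, to the left. Leave it.
- vortex_mixer: Blue vortex mixer, 130 x 150 mm, 88 mm tall, to the right. Leave it.

How it is judged (in metres and radians):
On the way:
1. the clamp lever stands open, past upright (above 1.5 rad) (value of joint clamp_lever above 1.5 rad), for 0.2 s.
At the end, for the whole second after the job is handed in: The slide stands still with its notch within 2.5 mm of the head's ball, the clamp lever is open (above 1.5 rad), and the fingers still grip the slide's post (more than 2 N on it, grasp point within 40 mm of the post's grip point) (y of slide_notch in the frame of head_mark between -0.0025 and 0.0025 m and velocity of joint tube_slide between -0.005 and 0.005 m/s and value of joint clamp_lever above 1.5 rad and contact force between the fingers and tube_slide above 2 N and distance between the grasp point and slide_grip below 0.04 m); the arm keeps its last pose, push and grip.
It fails at once if one of the other things on the bench is moved by more than 30 mm (distance of any of vial, marker_pen, tube_rack, tip_box, reagent_bottle, beaker, vortex_mixer from where it was at the start of the episode above 0.03 m).
It also fails if it takes over 51 s, if anything falls off the work surface, if the arm or the gripper's body presses on something with over 40 N, if the wrist force passes 120 N, or if a joint passes its speed limit or range.

## Working session

There is one attempt and no reset: what is moved stays moved. The work goes in short steps, Python scripts to look and compute and a shell command to move; the robot and the scene stay as the last step left them, time stands still between calls to the robot, and variables do not carry over. Pictures are saved under pics/ and viewed, about 8 in all and at most 12, crops included, and the job is handed in when it is done.

```bash
mkdir -p pics
cat > h.py <<'E'
import numpy as np, cv2
from bench import r, optics, hand_in
def cam(n):
    p=optics.camera_params(n); return p
def Rm(p):
    o=np.array(p["orientation"],float)
    if o.shape==(3,3): return o
    from scipy.spatial.transform import Rotation as R
    return R.from_euler('xyz',o,degrees=True).as_matrix()
def pix2w(n,u,v,d):
    p=cam(n);K=np.array(p["camera_matrix"]);k=p["k1"]
    x=(u-K[0,2])/K[0,0];y=(v-K[1,2])/K[1,1]
    s=1.
    for _ in range(10): s=1+k*(x*x+y*y)/s**2
    return np.array(p["eye"])+Rm(p)@(np.array([x/s,y/s,1])*d)
def w2pix(n,P):
    p=cam(n);K=np.array(p["camera_matrix"]);c=Rm(p).T@(np.array(P)-np.array(p["eye"]))
    x,y=c[:2]/c[2];s=1+p["k1"]*(x*x+y*y)
    return K[0,0]*x*s+K[0,2],K[1,1]*y*s+K[1,2]
def cloud(n,D):
    v,u=np.indices(D.shape);p=cam(n);K=np.array(p["camera_matrix"]);k=p["k1"]
    x=(u-K[0,2])/K[0,0];y=(v-K[1,2])/K[1,1];s=np.ones_like(x)
    for _ in range(10): s=1+k*(x*x+y*y)/s**2
    return np.array(p["eye"])+np.stack([x/s*D,y/s*D,D],-1)@Rm(p).T
E
python3 - <<'E'
from h import *
for n in("top","scene"):
    P,D=optics.snapshot(n);cv2.imwrite(f"pics/{n}0.png",P);np.save(n+"0.npy",D);print(cam(n))
    for q in("reader","lever_grip","lever_hinge","slide_grip","slide_notch","head_mark","vial","marker_pen","tube_rack"):
        print(n,q,[(round(o["score"],2),np.round(o["at"]).tolist(),np.round(w2pix(n,o["at"])).tolist()) for o in optics.search_frame(n,q)[:2]])
print(r.sense())
E
```

```text
{'camera_matrix': array([[482.38587402,   0.        , 320.53427243],
       [  0.        , 482.38587402, 196.78461644],
       [  0.        ,   0.        ,   1.        ]]), 'k1': -0.05906645674846125, 'eye': array([ 294.98708999,   -5.67771237, 1608.93462335]), 'orientation': array([-169.30224723,    0.3495272 ,  -91.63926322])}
top reader [(0.57, [531.0, 39.0, 12.0], [308.0, 217.0])]
top lever_grip []
top lever_hinge [(0.76, [532.0, 37.0, 16.0], [309.0, 216.0])]
top slide_grip [(0.85, [561.0, -64.0, 40.0], [339.0, 205.0]), (0.29, [531.0, 36.0, 15.0], [309.0, 216.0])]
top slide_notch [(0.91, [561.0, -60.0, 39.0], [338.0, 205.0])]
top head_mark [(0.56, [569.0, 134.0, 44.0], [279.0, 204.0])]
top vial [(0.38, [568.0, 130.0, 44.0], [280.0, 205.0])]
top marker_pen [(0.53, [403.0, 130.0, 10.0], [282.0, 256.0])]
top tube_rack [(0.96, [368.0, -431.0, 47.0], [454.0, 260.0])]
{'camera_matrix': array([[462.81987483,   0.        , 319.6592957 ],
       [  0.        , 462.81987483, 193.69482453],
       [  0.        ,   0.        ,   1.        ]]), 'k1': -0.05934579504823521, 'eye': array([1018.7
[... 776 characters left out ...]
65.0, 48.0], [262.0, 250.0])]
{'time': 1.0, 'joint_pos': array([ 6.90755308e+01,  7.47230360e+00,  8.52674108e+01,  7.29458459e-04,
        8.72613745e+01, -4.89269882e+00]), 'qd': array([-0.00786864, -0.0992954 , -0.0624788 , -0.09245803,  0.00705988,
        0.02742435]), 'joint_efforts': array([-9.25841669e-04, -5.69295251e+01, -5.00890553e+01, -7.67181245e-04,
        8.88510003e-04, -4.20736274e-05]), 'tool_pos': array([165.67453163, 576.67872466, 231.28408872]), 'tcp_rot': array([-1.79999181e+02,  1.02277000e-03,  7.39681947e+01]), 'ft_force': array([-0.11132426, -0.0886513 ,  0.36828969]), 'wrist_torque': array([ 0.05208229, -0.03558855,  0.03523723]), 'finger_gap': 85.34661768022059}
```

View pics/top0.png

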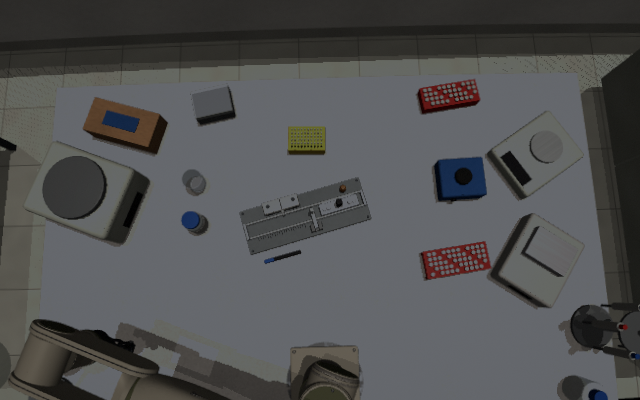

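View pics/scene0.png

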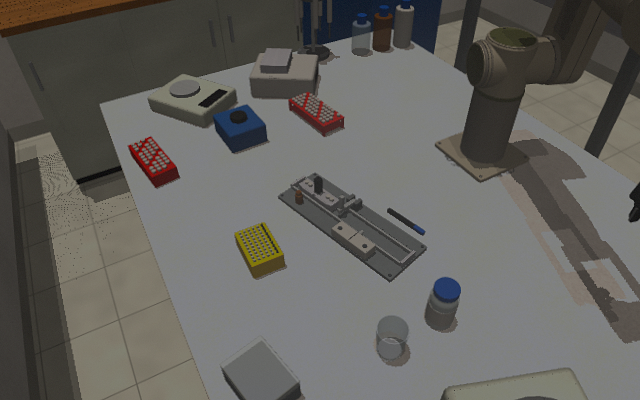

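The top picture shows the reader at about (305,216), turned, with the slide post at (339,203), the lever across the rail at about (313,218), the head at (281,204) and the vial at (343,188). I'll enlarge both and use the depth.

Run:
```python
from h import *
a=cv2.imread("pics/top0.png")[165:265,230:380];b=cv2.imread("pics/scene0.png")[165:285,270:430]
cv2.imwrite("pics/c0.png",cv2.convertScaleAbs(np.vstack([cv2.resize(a,(450,300),interpolation=2),cv2.resize(b,(450,300)  ,interpolation=2)]),alpha=1.4))
cv2.imwrite("pics/ct.png",cv2.convertScaleAbs(cv2.resize(a,(800,533),interpolation=2),alpha=1.5))
cv2.imwrite("pics/cs.png",cv2.convertScaleAbs(cv2.resize(b,(800,600),interpolation=2),alpha=1.5))
D=np.load("top0.npy");W=cloud("top",D)
m=(W[...,2]>7)&(W[...,2]<17)&(W[...,0]>400)&(W[...,0]<700)&(abs(W[...,1])<330)
n,l,s,c=cv2.connectedComponentsWithStats(m.astype(np.uint8),connectivity=8)
i=1+np.argmax(s[1:,4]);
# everything above 7mm hull
pts=W[(l==i)][:,:2].astype(np.float32);print(s[i],cv2.minAreaRect(pts),cv2.boxPoints(cv2.minAreaRect(pts)), W[l==i][:,2].mean())
```

```text
[ 239  177  132   77 3130] ((535.4799194335938, 49.24046325683594), (159.52407836914062, 427.3677978515625), 15.841522216796875) [[ 400.41632  233.03549]
 [ 517.07806 -178.10104]
 [ 670.5435  -134.55457]
 [ 553.8818   276.58197]] 11.80638756372913
```

View pics/ct.png

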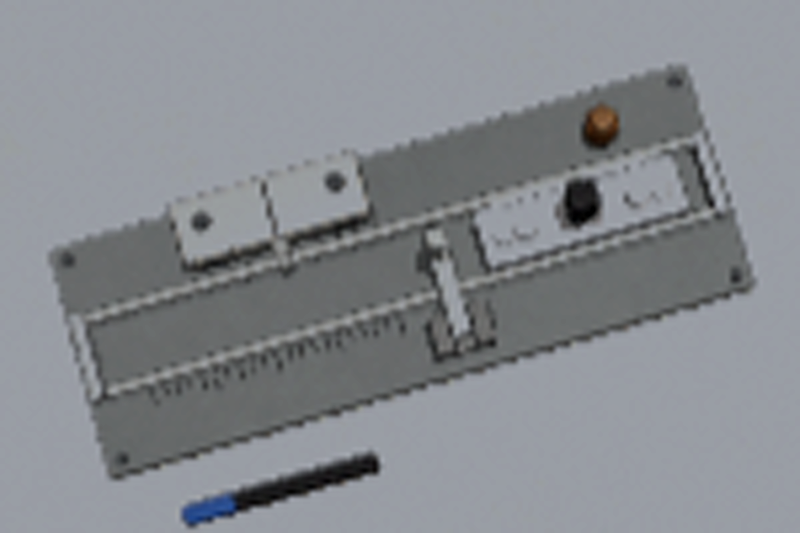

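View pics/cs.png

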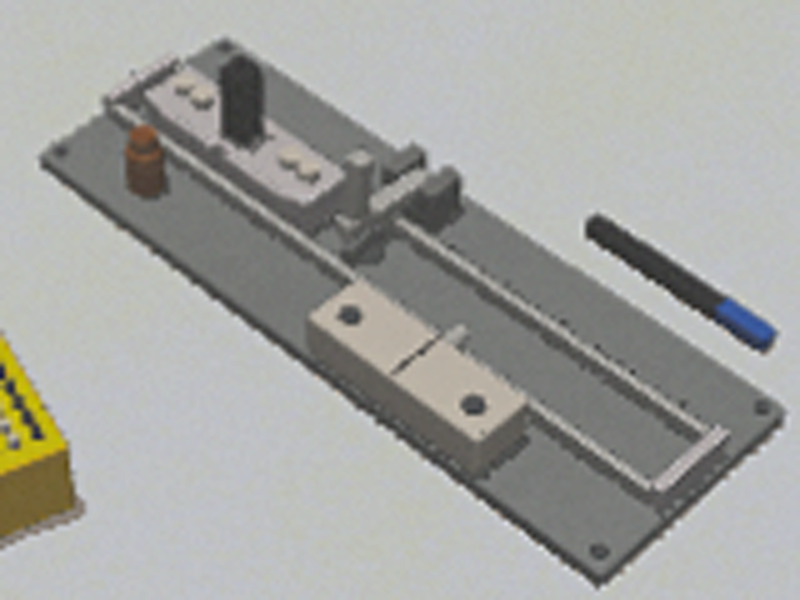

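The crops show the lever post top at top-crop (434,238) / scene-crop (358,158), the slide post top at (582,186) / (240,66), and the head's line centre at (268,208) / (418,355). I'll turn these into positions with the known heights.

```bash
cat >> h.py <<'E'
def onz(n,u,v,z):
    a=pix2w(n,u,v,1.);e=np.array(cam(n)["eye"]);return e+(a-e)*(z-e[2])/(a[2]-e[2])
def T(u,v,z): return onz("top",230+(u+.5)*150/800-.5,165+(v+.5)*100/533-.5,z)
def S(u,v,z): return onz("scene",270+(u+.5)*160/800-.5,165+(v+.5)*120/600-.5,z)
E
python3 - <<'E'
from h import *
C=np.array([T(*p,12)[:2] for p in((52,256),(682,65),(753,287),(112,479))])
d=lambda a,b:np.linalg.norm(C[a]-C[b])
print(C.round(),d(0,1),d(1,2),d(2,3),d(3,0),C.mean(0))
for a,b in((1,0),(2,3)): v=C[b]-C[a];print("yaw y",np.degrees(np.arctan2(-v[0],v[1])))
for a,b in((3,0),(2,1)): v=C[b]-C[a];print("yaw x",np.degrees(np.arctan2(v[1],v[0])))
C2=np.array([S(*p,12)[:2] for p in((600,578),(42,158),(225,40),(785,412))]);print(C2.round(),C2.mean(0))
for a,b in((1,0),(2,3)): v=C2[b]-C2[a];print("yaw y",np.degrees(np.arctan2(-v[0],v[1])))
O=(C.mean(0)+C2.mean(0))/2; yaw=np.radians(15.6);R=np.array([[np.cos(yaw),-np.sin(yaw)],[np.sin(yaw),np.cos(yaw)]])
for nm,t,s,z in(("lever post",(434,238),(358,158),78),("slide post",(582,186),(240,66),88),("head",(268,208),(418,355),42)):
    for n,p in(("top",T(*t,z)),("scene",S(*s,z))): print(nm,n,p.round(1),"local",((p[:2]-O)@R).round(1))
for n in("top","scene"):
    W=cloud(n,np.load(n+"0.npy"));L=(W[...,:2]-O)@R
    for nm,x0,x1,y0,y1,z0,z1 in(("slidepost",-30,30,-140,-70,75,100),("leverpost",-40,40,-70,30,62,90),("headtop",20,75,-20,190,36,50),("hinge",-90,-20,-60,40,30,48)):
        m=(L[...,0]>x0)&(L[...,0]<x1)&(L[...,1]>y0)&(L[...,1]<y1)&(W[...,2]>z0)&(W[...,2]<z1)
        if m.sum():
            print(n,nm,m.sum(),"world",W[m].mean(0).round(1),"loc",L[m].mean(0).round(1),L[m].min(0).round(),L[m].max(0).round())
E
```

```text
[[ 551.  269.]
 [ 662. -132.]
 [ 518. -170.]
 [ 410.  232.]] 416.53262559649573 148.9631007794196 416.6156428270393 145.9108585629972 [535.26378223  49.81952709]
yaw y 15.501810089359802
yaw y 15.081915897407237
yaw x 14.885071746486725
yaw x 14.925338474736026
[[ 557.  273.]
 [ 664. -127.]
 [ 523. -166.]
 [ 414.  235.]] [539.81874495  53.60221646]
yaw y 14.999514378858391
yaw y 15.193804196646813
lever post top [544.5  27.3  78. ] local [  0.1 -25.4]
lever post scene [544.   22.3  78. ] local [ -1.6 -30. ]
slide post top [571.9 -62.6  88. ] local [   2.4 -119.4]
slide post scene [568.  -63.8  88. ] local [  -1.7 -119.5]
head top [572.2 130.3  42. ] local [54.5 66.4]
head scene [572.4 130.1  42. ] local [54.6 66.2]
top slidepost 35 world [567.1 -62.4  86.3] loc [  -2.2 -117.9] [ -11. -127.] [   8. -109.]
top leverpost 14 world [543.3  26.   81.5] loc [ -1.4 -26.3] [ -6. -32.] [  5. -21.]
top headtop 412 world [571.5 129.3  41.7] loc [53.6 65.6] [23.  6.] [ 75. 126.]
top hinge 102 world [500.8  14.6  37.2] loc [-45.4 -25.9] [-64. -59.] [-20.  25.]
scene slidepost 51 world [570.1 -60.4  84.5] loc [   1.2 -116.8] [  -9. -130.] [   9. -108.]
scene leverpost 45 world [547.4  28.3  74.8] loc [  3.2 -25.2] [ -7. -33.] [  8. -20.]
scene headtop 570 world [573.7 132.   41. ] loc [56.4 67.6] [22.  4.] [ 75. 127.]
scene hinge 128 world [502.   16.2  36.9] loc [-43.8 -24.7] [-63. -46.] [-20.  -5.]
```

```bash
python3 -m pendant '[[0,0,0,0,-7.8],[0,0,0,0,-7.8],[0,0,0,0,-7.8],[0,0,0,0,-7.8]]' 40 && python3 -m pendant '[[0,-38,15,0,0],[0,-38,15,0,0],[0,-38,15,0,0],[0,-38,15,0,0],[0,-38,15,0,0],[0,-38,15,0,0],[0,-38,15,0,0],[0,-38,15,0,0],[0,-38,15,0,0],[0,-38,15,0,0]]'
```

```text
time: 1.4
tool_pos: [165.7, 576.7, 231.3]
tcp_rot: [180.0, -0.0, 105.5]
ft_force: [-0.3, -0.5, -0.4]
finger_gap: 28.2
time: 2.4
tool_pos: [410.7, 247.7, 231.6]
tcp_rot: [180.0, -0.0, 105.2]
ft_force: [0.9, 1.1, 0.4]
finger_gap: 0.1
```

```bash
python3 -m pendant '[[0,-36,15,0,0],[0,-36,15,0,0],[0,-36,15,0,0],[0,-36,15,0,0],[0,-36,14,0,0],[0,-36,14,0,0],[0,-33,14,0,0],[0,0,0,40,0],[0,0,0,0,0]]'
python3 - <<'E'
from h import *
s=r.sense();print(s["tool_pos"],s["tcp_rot"])
P,D=optics.snapshot("scene");cv2.imwrite("pics/s1.png",cv2.convertScaleAbs(cv2.resize(P[140:290,260:460],(800,600),interpolation=2),alpha=1.4))
E
```

```text
time: 3.3
tool_pos: [570.7, 34.6, 185.8]
tcp_rot: [-179.5, -0.2, 105.1]
ft_force: [-1.3, -0.6, -1.3]
finger_gap: -0.0
[570.67547177  34.61020629 185.79418595] [-1.79513409e+02 -1.51398262e-01  1.05057746e+02]
```

View pics/s1.png

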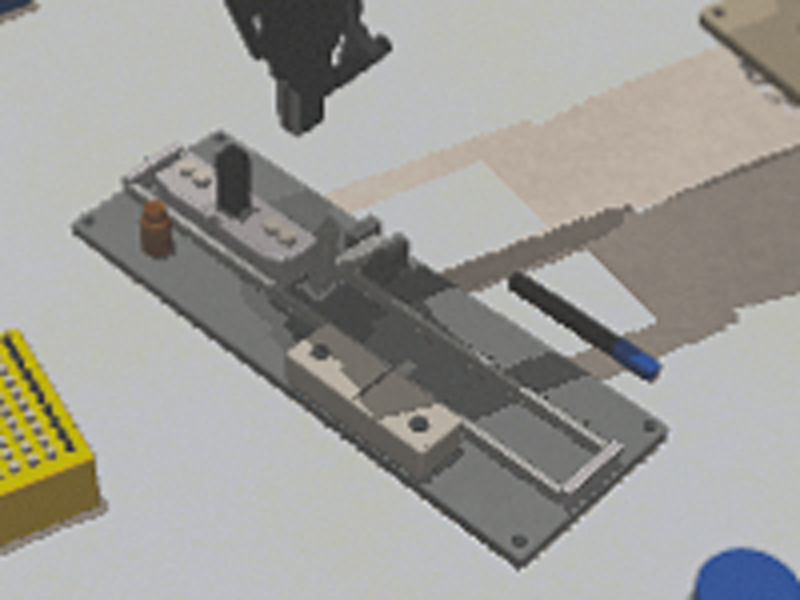

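The gripper is shut above the rail, and the lever is still down beneath it. I'll descend behind the lever post.

```bash
python3 -m pendant '[[0,0,4,30,0],[0,0,0,35,0],[0,0,0,35,0],[0,0,0,30,0],[0,0,0,4,0],[0,0,0,0,0],[0,0,0,0,0]]'
python3 - <<'E'
from h import *
s=r.sense();print(s["tool_pos"],s["tcp_rot"],s["ft_force"])
E
```

```text
time: 4.05
tool_pos: [579.1, 36.9, 60.2]
tcp_rot: [179.8, 0.1, 105.2]
ft_force: [0.3, 0.1, 1.4]
finger_gap: -0.3
[579.11793127  36.9444387   60.21177025] [1.79798116e+02 5.85155205e-02 1.05204589e+02] [0.28665697 0.10713371 1.36655075]
```

```bash
python3 -m pendant '[[0,0,-8,0,0],[0,0,-8,0,0],[0,0,-8,0,0],[0,0,-8,0,0],[0,0,-8,-2,0],[0,0,-8,-3,0]]'; python3 -m pendant '[[0,0,-8,-4,0],[0,0,-8,-4,0],[0,0,-8,-2,0],[0,0,-8,0,0],[0,0,-5,0,0],[0,0,0,0,0]]';  python3 - <<'E'
from h import *
P,D=optics.snapshot("scene");cv2.imwrite("pics/s2.png",cv2.convertScaleAbs(cv2.resize(P[140:290,260:460],(800,600),interpolation=2),alpha=1.4))
E
```

```text
time: 4.65
tool_pos: [547.6, 27.2, 75.9]
tcp_rot: [177.8, 0.3, 105.2]
ft_force: [33.6, 22.2, 38.6]
finger_gap: -0.2
time: 5.25
tool_pos: [514.7, 17.7, 92.9]
tcp_rot: [177.5, 0.4, 105.2]
ft_force: [10.6, 22.9, 84.3]
finger_gap: 0.1
```

View pics/s2.png

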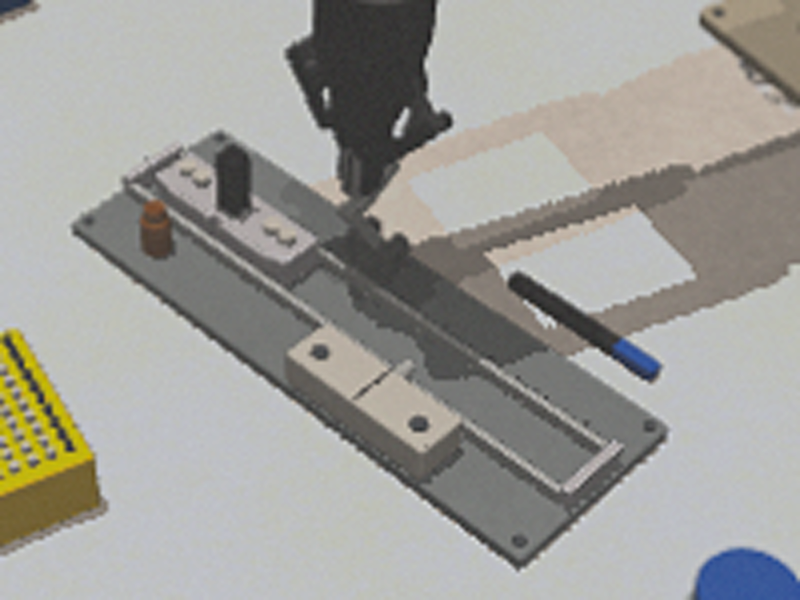

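The picture shows the lever raised to about 60°, with the fingertips pressing on top of its end face (85 N) because my path cut below the arc. I'll lift off, move back, come down behind it and push lower on the bar.

```bash
python3 -m pendant '[[0,0,0,-20,0],[0,0,0,-20,0],[0,0,0,0,0]]'; python3 -m pendant '[[0,0,25,0,0],[0,0,30,0,0],[0,0,15,0,0],[0,0,0,0,0],[0,0,0,0,0]]'
python3 - <<'E'
from h import *
P,D=optics.snapshot("scene");cv2.imwrite("pics/s3.png",cv2.convertScaleAbs(cv2.resize(P[165:240,310:410],(800,600),interpolation=2),alpha=1.6))
P,D=optics.snapshot("top");np.save("top3.npy",D);W=cloud("top",D);np.save("W3.npy",W)
y=np.radians(15.2);R=np.array([[np.cos(y),-np.sin(y)],[np.sin(y),np.cos(y)]]);L=(W[...,:2]-[492,11.6])@R
m=(abs(L[...,1])<10)&(L[...,0]>-60)&(L[...,0]<45)&(W[...,2]<115)&(W[...,2]>25)
print(np.c_[L[m],W[m][:,2]].round().astype(int).tolist())
E
```

```text
time: 5.6
tool_pos: [497.4, 14.1, 116.3]
tcp_rot: [179.6, 0.1, 105.2]
ft_force: [0.6, -0.3, -1.0]
finger_gap: -0.1
time: 6.1
tool_pos: [561.5, 32.4, 110.9]
tcp_rot: [-179.9, -0.0, 105.2]
ft_force: [-0.5, -0.3, -0.5]
finger_gap: 0.5
[[38, 0, 82], [37, -3, 81], [34, 4, 88], [33, 1, 91], [33, -2, 87], [31, -5, 92], [32, 5, 86], [30, 2, 90], [29, -1, 92], [29, -5, 86], [29, 6, 86], [26, 3, 95], [26, 0, 89], [26, -4, 84], [28, 6, 70], [24, 3, 87], [22, 1, 100], [24, -3, 80], [22, -6, 85], [21, 4, 88], [21, 1, 84], [19, -2, 93], [18, -5, 91], [18, 5, 92], [16, 2, 94], [15, -1, 94], [15, -4, 90], [15, 6, 86], [13, 3, 95], [12, 0, 95], [11, -3, 98], [11, 4, 90], [8, 1, 101], [8, -2, 100], [7, -5, 96], [14, -10, 36], [6, 5, 102], [6, 2, 95], [5, -1, 100], [4, -4, 95], [10, -8, 44], [13, 8, 37], [4, 6, 98], [2, 3, 103], [2, 0, 98], [1, -3, 100], [8, -8, 39], [9, 9, 40], [7, 6, 47], [-1, 4, 104], [-2, 1, 105], [-3, -2, 101], [-4, -5, 102], [3, -10, 39], [6, 10, 35], [5, 7, 37], [-5, 5, 109], [-5, 2, 105], [-7, -1, 108], [-7, -4, 102], [0, -9, 43], [2, 8, 35], [-7, 6, 101], [-9, 3, 111], [-9, 0, 106], [-10, -3, 101], [-3, -8, 38], [-1, 9, 39], [-1, 6, 31], [-11, 4, 103], [-12, 1, 103], [-13, -2, 102], [-13, -5, 93], [-8, -10, 46], [-4, 10, 38], [-14, 5, 101], [-14, 2, 95], [-9, -9, 29]]
```

View pics/s3.png

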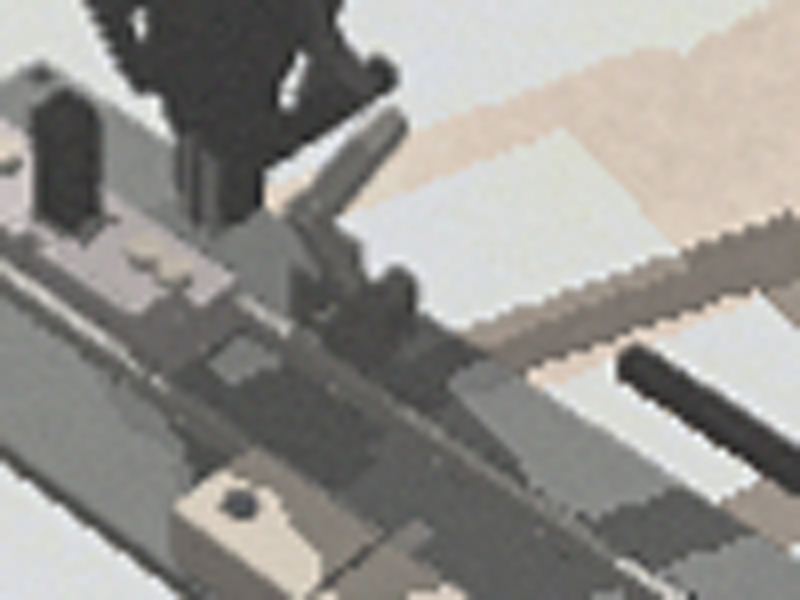

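The lever stands at about 65° with its post leaning back. The fingers are now clear behind it, so I'll lower them and push the bar's underside.

```bash
python3 -m pendant '[[0,0,0,25,0],[0,0,0,26,0],[0,0,0,0,0],[0,0,-10,0,0],[0,0,-10,0,0],[0,0,-8,0,0],[0,0,-8,0,0]]'; python3 -m pendant '[[0,0,-8,0,0],[0,0,-6,0,0],[0,0,-5,0,0],[0,0,-3,0,0],[0,0,0,0,0]]'; python3 -c '
from h import *
print(r.sense()["ft_force"],r.sense()["tool_pos"])'
```

```text
time: 6.9
tool_pos: [528.5, 23.0, 62.9]
tcp_rot: [179.8, 0.0, 105.2]
ft_force: [1.8, 0.2, -0.3]
finger_gap: 0.1
time: 7.4
tool_pos: [506.4, 17.4, 61.2]
tcp_rot: [-180.0, -0.0, 105.2]
ft_force: [1.4, 0.2, 0.2]
finger_gap: -0.2
[1.35696772 0.1871654  0.15463434] [506.43294271  17.39381695  61.17005768]
```

```bash
python3 -m pendant '[[0,0,-2,0,0],[0,0,-2,0,0],[0,0,0,0,0]]'; python3 -m pendant '[[0,0,-1.5,0,0],[0,0,-1.5,0,0],[0,0,0,0,0]]'
```

```text
time: 7.7
tool_pos: [502.8, 16.4, 61.1]
tcp_rot: [-180.0, -0.0, 105.2]
ft_force: [0.8, -0.4, 0.1]
finger_gap: -0.1
time: 8.0
tool_pos: [499.9, 15.6, 61.2]
tcp_rot: [-180.0, -0.0, 105.2]
ft_force: [0.4, -0.3, -0.2]
finger_gap: 0.2
```

```bash
python3 -m pendant '[[0,0,15,0,0],[0,0,30,0,0],[0,0,0,-40,0],[0,0,0,-40,0],[1,-30,0,-30,0],[1,-30,1,-10,0],[1,-30,1,0,0],[1,0,0,0,0],[1,0,0,0,0]]'
python3 - <<'E'
from h import *
P,D=optics.snapshot("scene");cv2.imwrite("pics/s4.png",cv2.convertScaleAbs(cv2.resize(P[140:260,270:430],(800,600),interpolation=2),alpha=1.5))
for c in("scene","top"):
    if c=="top": optics.snapshot(c)
    for q in("slide_grip","head_mark","slide_notch","lever_grip"): print(c,q,[(round(o["score"],2),np.round(o["at"]).tolist()) for o in optics.search_frame(c,q)[:2]])
E
```

```text
time: 8.9
tool_pos: [568.7, -59.3, 180.8]
tcp_rot: [-179.9, -0.0, 105.1]
ft_force: [-0.5, -0.1, 0.0]
finger_gap: 72.0
scene slide_grip [(0.7, [570.0, -53.0, 38.0])]
scene head_mark [(0.85, [580.0, 134.0, 40.0])]
scene slide_notch [(0.58, [571.0, -48.0, 37.0])]
scene lever_grip [(0.48, [483.0, 13.0, 75.0])]
top slide_grip [(0.69, [561.0, -60.0, 37.0])]
top head_mark [(0.79, [571.0, 132.0, 47.0]), (0.29, [369.0, -434.0, 49.0])]
top slide_notch [(0.59, [561.0, -55.0, 38.0])]
top lever_grip [(0.49, [659.0, 420.0, 40.0]), (0.27, [570.0, 130.0, 44.0])]
```

View pics/s4.png

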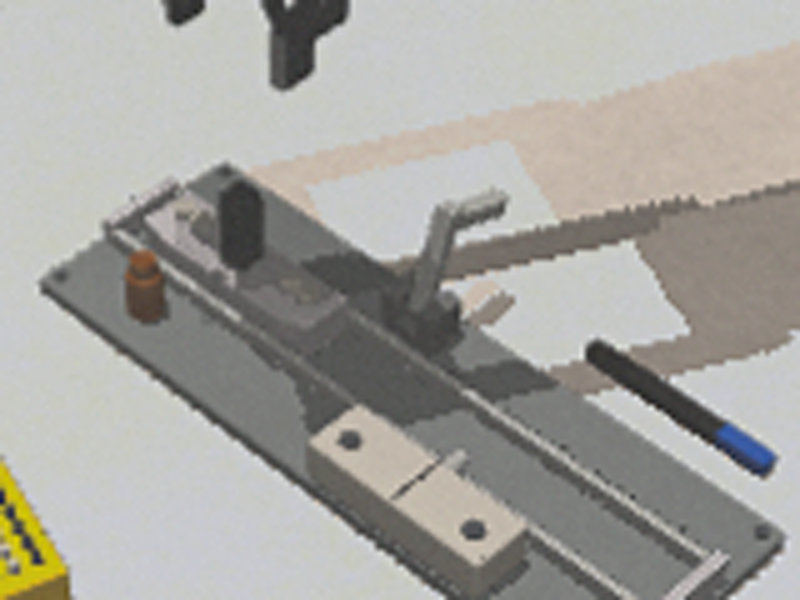

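Run:
```python
from h import *
y=np.radians(15.2);ex=np.array([np.cos(y),np.sin(y),0]);ez=np.array([0,0,1.])
H=np.array([493.5,12,31])
for d in(0,85,90,95,100,105,110):
    t=np.radians(d);f=lambda a,b:H+ex*(a*np.cos(t)-b*np.sin(t))+ez*(a*np.sin(t)+b*np.cos(t))
    print(d,[tuple(np.round([(u-270)*5,(v-(140 if d else 165))*5])) for u,v in(w2pix("scene",f(55,47)),w2pix("scene",f(58,0)))])
```

```text
0 [(np.float64(356.0), np.float64(162.0)), (np.float64(350.0), np.float64(228.0))]
85 [(np.float64(479.0), np.float64(185.0)), (np.float64(421.0), np.float64(227.0))]
90 [(np.float64(485.0), np.float64(186.0)), (np.float64(427.0), np.float64(223.0))]
95 [(np.float64(490.0), np.float64(188.0)), (np.float64(433.0), np.float64(219.0))]
100 [(np.float64(494.0), np.float64(191.0)), (np.float64(440.0), np.float64(215.0))]
105 [(np.float64(498.0), np.float64(195.0)), (np.float64(446.0), np.float64(212.0))]
110 [(np.float64(502.0), np.float64(199.0)), (np.float64(451.0), np.float64(210.0))]
```

The lever matches about 107° (post tip at crop (503,200), elbow at (445,210)), so it is open. Next I'll grip the slide post.

```bash
python3 -m pendant '[[1,-3,0,35,0],[1,0,0,35,0],[1,0,0,35,0],[1,0,0,27,0],[1,0,0,0,0],[1,0,0,0,0]]'; python3 -c '
from h import *
print(r.sense()["ft_force"],r.sense()["tool_pos"])'
```

```text
time: 10.0
tool_pos: [569.7, -61.7, 49.5]
tcp_rot: [-180.0, -0.0, 105.2]
ft_force: [0.1, -0.4, 0.4]
finger_gap: 85.6
[ 0.06113676 -0.44666476  0.35969027] [569.65806917 -61.70798425  49.53034006]
```

```bash
python3 -m pendant '[[0,0,0,0,0],[0,0,0,0,0],[0,0,0,0,0],[0,0,0,0,0],[0,0,0,0,0],[0,0,0,0,0]]' 50; python3 -c '
from h import *
print(r.sense()["ft_force"],r.sense()["tool_pos"],r.sense()["finger_gap"])'
```

```text
time: 10.6
tool_pos: [570.2, -61.9, 50.0]
tcp_rot: [180.0, 0.0, 105.2]
ft_force: [-1.3, -0.4, 5.8]
finger_gap: 17.4
[-1.32464897 -0.43527281  5.81582883] [570.23187547 -61.90499741  50.01282324] 17.378134129615017
```

```bash
python3 -m pendant '[[0,8,0,0,0],[0,14,0,0,0],[0,14,0,0,0],[0,14,0,0,0],[0,14,0,0,0],[0,14,0,0,0],[0,14,0,0,0],[0,8,0,0,0],[0,0,0,0,0]]'; python3 -c '
from h import *
s=r.sense();p=s["tool_pos"];print(s["ft_force"],p,-.2622*p[0]+.965*p[1]+209.2,.965*p[0]+.2622*p[1]-534.0)'
```

```text
time: 11.5
tool_pos: [543.8, 36.5, 50.0]
tcp_rot: [179.9, -0.0, 105.2]
ft_force: [-1.3, 0.4, 5.6]
finger_gap: 17.1
[-1.28206001  0.43462074  5.64388263] [543.78208514  36.52776312  49.99422681] 101.86962868414953 0.32729165446846764
```

```bash
python3 -m pendant '[[0,8,0,0,0],[0,10,0,0,0],[0,10,0,0,0],[0,10,0,0,0],[0,10,0,0,0],[0,10,0,0,0],[0,10,0,0,0],[0,4,0,0,0],[0,0,0,0,0],[0,0,0,0,0]]'
cat > f.py <<'E'
from h import *
s=r.sense();p=s["tool_pos"];f=s["ft_force"];print("trav",round(-.2622*p[0]+.965*p[1]+209.2,2),"lat",round(.965*p[0]+.2622*p[1]-534.0,2),"Fy",round(-.2622*f[0]+.965*f[1],2),"Fx",round(.965*f[0]+.2622*f[1],2),f.round(1))
E
python3 f.py
```

```text
time: 12.5
tool_pos: [525.2, 105.4, 50.0]
tcp_rot: [179.9, -0.0, 105.2]
ft_force: [-0.3, 1.1, 6.4]
finger_gap: 17.5
trav 173.23 lat 0.43 Fy 1.14 Fx -0.02 [-0.3  1.1  6.4]
```

```bash
python3 f.py; python3 -m pendant '[[0,3,0,0,0],[0,0,0,0,0]]' >/dev/null; python3 f.py; python3 -m pendant '[[0,2,0,0,0],[0,0,0,0,0]]' >/dev/null; python3 f.py;  python3 -m pendant '[[0,1,0,0,0],[0,0,0,0,0]]' >/dev/null; python3 f.py; python3 -m pendant '[[0,1,0,0,0],[0,0,0,0,0]]' >/dev/null; python3 f.py; python3 -m pendant '[[0,1,0,0,0],[0,0,0,0,0]]' >/dev/null; python3 f.py
```

```text
trav 173.23 lat 0.43 Fy 1.14 Fx -0.02 [-0.3  1.1  6.4]
trav 175.95 lat 0.46 Fy 0.66 Fx -0.36 [-0.5  0.5  6. ]
trav 177.92 lat 0.47 Fy 1.1 Fx 1.14 [0.8 1.4 5.6]
trav 178.66 lat 0.47 Fy 0.25 Fx 0.89 [0.8 0.5 6.2]
trav 179.67 lat 0.46 Fy 0.77 Fx 1.04 [0.8 1.  6. ]
trav 180.81 lat 0.49 Fy 0.94 Fx 0.23 [-0.   1.   4.6]
```

```bash
python3 -m pendant '[[0,0.7,0,0,0],[0,0,0,0,0]]' >/dev/null; python3 f.py; python3 -m pendant '[[0,0.7,0,0,0],[0,0,0,0,0]]' >/dev/null; python3 f.py;  python3 -m pendant '[[0,0.7,0,0,0],[0,0,0,0,0]]' >/dev/null; python3 f.py; python3 -m pendant '[[0,0.7,0,0,0],[0,0,0,0,0]]' >/dev/null; python3 f.py; python3 -m pendant '[[0,0.7,0,0,0],[0,0,0,0,0]]' >/dev/null; python3 f.py
```

```text
trav 181.66 lat 0.45 Fy 1.33 Fx 1.46 [1.1 1.7 5.9]
trav 182.32 lat 0.46 Fy 0.47 Fx 0.29 [0.2 0.5 6.2]
trav 183.16 lat 0.5 Fy 1.49 Fx 1.61 [1.2 1.9 6. ]
trav 184.08 lat 0.49 Fy 3.24 Fx 0.78 [-0.1  3.3  6.5]
trav 184.65 lat 0.53 Fy 2.45 Fx 0.51 [-0.1  2.5  5.4]
```

```bash
python3 -m pendant '[[0,0.7,0,0,0],[0,0,0,0,0]]' >/dev/null; python3 f.py; python3 -m pendant '[[0,0.7,0,0,0],[0,0,0,0,0]]' >/dev/null; python3 f.py;  python3 -m pendant '[[0,0.7,0,0,0],[0,0,0,0,0]]' >/dev/null; python3 f.py; python3 -m pendant '[[0,0.7,0,0,0],[0,0,0,0,0]]' >/dev/null; python3 f.py
```

```text
trav 185.09 lat 0.52 Fy -0.52 Fx 1.36 [ 1.4 -0.1  5.5]
trav 185.5 lat 0.53 Fy -1.33 Fx 1.29 [ 1.6 -0.9  5.2]
trav 185.81 lat 0.55 Fy -3.94 Fx 2.05 [ 3.  -3.3  6. ]
trav 186.05 lat 0.55 Fy -5.53 Fx 1.19 [ 2.6 -5.   4.8]
```

The force swung from +3.2 N (pulled in) through zero at about 185.1 mm to −5.5 N (held), and 185 mm agrees with the camera. I'll back off the extra push and check.

```bash
python3 -m pendant '[[0,-0.7,0,0,0],[0,-0.6,0,0,0],[0,0,0,0,0],[0,0,0,0,0],[0,0,0,0,0]]'; python3 f.py
python3 - <<'E'
from h import *
P,D=optics.snapshot("scene");cv2.imwrite("pics/s5.png",cv2.convertScaleAbs(cv2.resize(P[150:270,270:430],(800,600),interpolation=2),alpha=1.6))
s=r.sense();print(s["finger_gap"],s["time"],s["ft_force"])
for q in ("vial","marker_pen"): print(q,[(round(o["score"],2),np.round(o["at"]).tolist()) for o in optics.search_frame("scene",q)[:2]])
E
python3 f.py
```

```text
time: 15.8
tool_pos: [522.1, 117.3, 50.0]
tcp_rot: [179.9, 0.0, 105.2]
ft_force: [1.3, -0.2, 5.5]
finger_gap: 17.4
trav 185.55 lat 0.55 Fy -0.56 Fx 1.23 [ 1.3 -0.2  5.5]
17.516294956154265 15.85 [ 1.61546974 -0.63591757  4.95235506]
vial []
marker_pen [(0.78, [402.0, 137.0, 13.0])]
trav 185.57 lat 0.54 Fy -1.58 Fx 1.08 [ 1.5 -1.2  4.8]
```

View pics/s5.png

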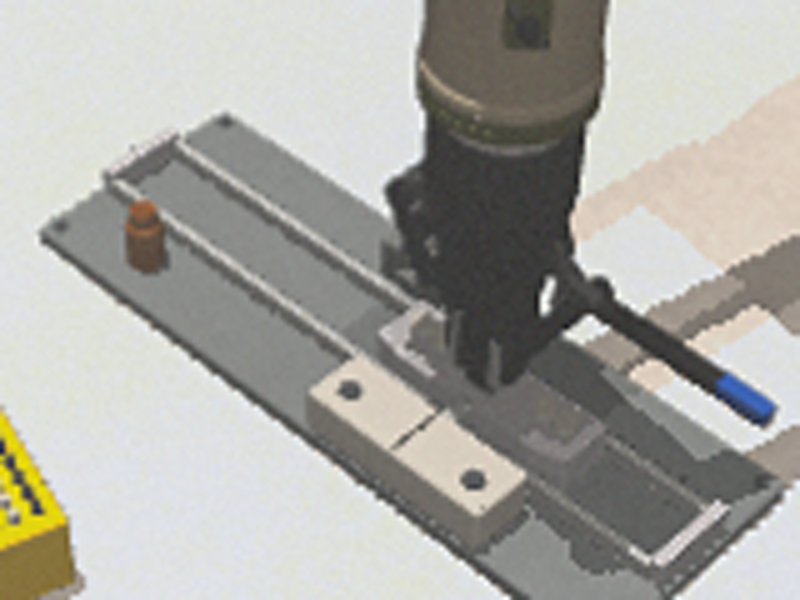

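The slide sits with its middle level with the head's line at crop (420,428), and the vial and pen are in place. The gripper hides the lever, so I'll check it from the top camera.

Run:
```python
from h import *
P,D=optics.snapshot("top");cv2.imwrite("pics/t6.png",cv2.convertScaleAbs(cv2.resize(P[165:265,240:373],(798,600),interpolation=2),alpha=1.5))
W=cloud("top",D);y=np.radians(15.2);R=np.array([[np.cos(y),-np.sin(y)],[np.sin(y),np.cos(y)]]);L=(W[...,:2]-[493.5,12])@R
m=(abs(L[...,1])<8)&(L[...,0]>-80)&(L[...,0]<30)&(W[...,2]<200)&(W[...,2]>45)
print(np.c_[L[m],W[m][:,2]].round().astype(int).tolist())
```

```text
[[1, 4, 53], [0, 1, 54], [-3, -2, 67], [-4, -5, 71], [-5, 5, 71], [-6, 2, 74], [-7, -1, 76], [-10, -3, 90], [-8, 6, 75], [-11, 4, 91], [-11, 0, 84], [-13, -2, 91], [-14, -5, 91], [-14, 5, 91], [-15, 2, 92], [-16, -2, 89], [-17, -4, 95], [-17, 5, 86], [-19, 3, 97], [-19, -1, 92], [-20, -4, 93], [-20, 6, 89], [-21, 3, 87], [-21, 0, 85], [-22, -3, 86], [-23, 4, 82], [-24, 1, 83], [-25, -2, 85], [-27, -5, 87], [-26, 5, 79], [-27, 2, 84], [-28, -1, 82], [-29, -4, 85], [-30, 6, 86], [-30, 3, 82], [-32, 0, 87], [-32, -3, 83], [-34, 4, 85], [-34, 1, 80], [-35, -2, 81], [-36, -5, 85], [-37, 5, 86], [-37, 2, 83], [-38, -1, 76], [-39, -4, 85], [-39, 6, 80], [-40, 3, 84], [-41, 0, 84], [-42, -4, 79], [-41, 6, 71], [-43, 4, 80], [-44, 1, 83], [-45, -3, 79], [-46, 4, 75], [-47, 1, 84], [-48, -2, 80], [-48, -5, 71], [-51, 2, 85], [-51, -1, 77], [-51, -4, 74], [-52, 6, 80], [-53, 3, 79], [-54, 0, 77], [-55, -3, 76], [-56, 4, 73], [-57, 1, 77], [-58, -2, 74], [-58, -5, 74], [-59, 5, 73], [-60, 2, 75]]
```

View pics/t6.png

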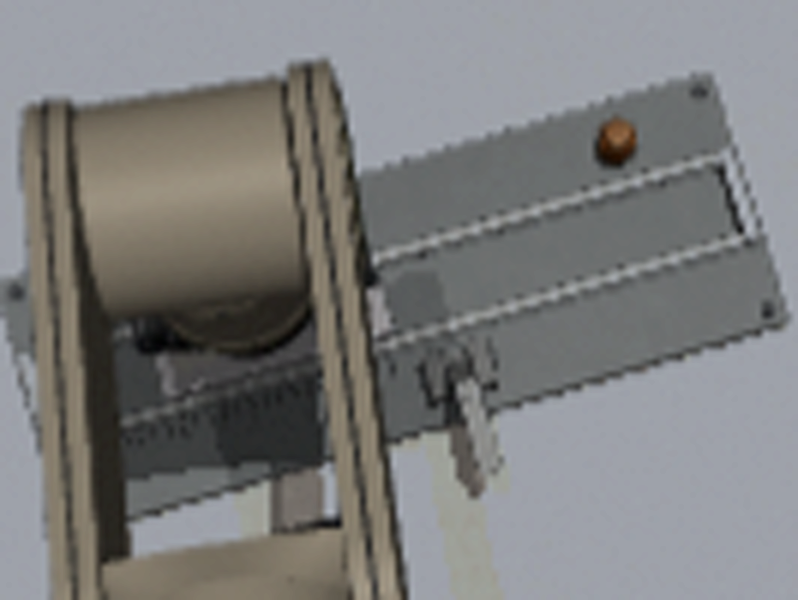

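The lever is still open: its post slopes back from z≈92 at −14 mm to z≈75 at −60 mm, which is about 110°. The slide is held in the notch, so I'm handing in.

```bash
python3 -m pendant '[[0,-0.2,0,0,0],[0,0,0,0,0],[0,0,0,0,0]]'; python3 f.py; python3 -c '
from bench import hand_in
print(hand_in())'
```

```text
time: 16.3
tool_pos: [522.1, 117.3, 50.0]
tcp_rot: [179.9, -0.0, 105.2]
ft_force: [0.5, -0.1, 6.2]
finger_gap: 17.1
trav 185.51 lat 0.54 Fy -0.24 Fx 0.44 [ 0.5 -0.1  6.2]
the job is handed in; nothing more can be done
None
```

I opened the clamp lever, drew the slide about 185 mm into the notch, and handed the job in at 16.3 s with the fingers still gripping the post. `hand_in()` gave no verdict.

- **Lever:** My first push cut below the lever's arc and pressed on its end face with about 85–90 N at the wrist. That is under the 120 N limit, but more than I intended. I lifted off, came down behind the bar and swung it the rest of the way with about 2 N or less. The scene camera then put it at about 107° and the top camera at about 110° (1.5 rad is 86°).
- **Notch:** Along the rail the force went from +3 N as the ball pulled the slide in, through zero at about 185.1 mm, to −5.5 N as the notch held it. I then backed off to 185.5 mm, where −0.2 N remains. The cameras had put the notch at 184–186 mm of travel, so the two agree.
- **Grip:** The grip was set to 50 N, and the fingers stand at about 17 mm on the 18 mm post. The arm was still at the last reading.
- **Other things:** The vial and pen looked undisturbed in the last pictures. The vial's place was checked by eye only, because the network did not find it in the last scene picture. I did not measure the other things again; the arm went nowhere near them.

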